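# Move the violin cradle's end stop up one hole and hold its plunger home

## Robot

A 6-joint arm with a two-finger parallel gripper is mounted at the origin on a cart in front of the work surface, level with it; the furniture and walls round the work are solid. World frame = base frame: x ahead of the robot, y to its left, z up, the work surface at z = 0. Lengths are in mm, angles in rad, forces in N, time in s.
With the tool pointing down it reaches from about 325 to 750 mm from the base axis. Payload 7.6 kg.
Tool frame: the origin (TCP) lies on the centre line of the jaws, within the pads' length; the fingertips stand 14 mm ahead of it and the grasp point (between the pads) lies 5 mm behind it; y points along the fingers, x is the direction in which the jaws open and shut, and the axes are right-handed (so a half turn about y gives the same grasp; the last joint's range is limited). The gripper opens to 85 mm and grips with 20 to 120 N. Pads are 22 mm wide; open, the fingers measure 114 mm over their backs; the gripper's body (76 mm by 85 mm) begins 54 mm behind the grasp point. The pads swing forward as they close: fully open they stand 13 mm farther back than shut.
Start: joints at [1.14, 0.052, 1.401, -0, 1.689, -0.07], TCP at [185.321, 491.223, 245.323] pointing down, gripper open.
Joint ranges: [-2.9, 2.9], [-0.91, 2.17], [0.12, 2.37], [-1.06, 4.2], [0.26, 2.73], [-2.93, 2.93]. Speed limits (rad/s): [2.57, 2.57, 3.01, 3.14, 3.14, 3.14].

## Interface

Orientations are given as a 3x3 rotation matrix whose columns are the frame's x, y, z axes.
In Python, from station import env, optics, close_job, nets gives the robot as it stands.
- The arm moves only by the shell command python3 -m crank 'ROWS' [OPENING]. ROWS is JSON, a list of rows, each an object of numbers: "x", "y", "z": the shift along the tool's x, y, z in mm; "yaw": the turn about the tool's y in rad. In form: [{"x": .., "y": .., "z": .., "yaw": ..}, ...]. A call has exactly 5 rows; each row is the pose to reach, as a shift and turn from the pose commanded when the call began, along the tool's axes at that moment; what a row does not reach only later rows make up. A row lasts 1/10 s, in which the tool goes at most 50 mm and 8.59 degrees, less where a joint would pass 70% of its speed; a pose out of reach is approached as far as the arm can. A call with a gripper value outside its range is refused whole. OPENING is the opening, from 0 (shut) to 1 (fully open), set as the call begins (- or left out, the last holds). The fingers move at their own pace and stop on an object; the grip force is fixed at half the most. Time passes only in rows, so rows that repeat a pose let the fingers close, or fill a call up. It gives the time, the measured TCP pose, the force and the opening at its end, in the units of the state.
- env.observe(): the state, without advancing time (a new reading comes with each control period).
- optics.snapshot(name): name is "side" or "top" or "wrist"; returns the picture (420x560x3 uint8, red, green, blue); there is no depth.
- optics.get_calibration(name): a dict with "fx", "fy", "cx", "cy" (pixels), "dist" ([k1, k2, p1, p2, k3] as OpenCV has them; the pictures are not rectified), "camera_from_world" (4x4, takes a point from world to camera coordinates). Camera axes: x right, y up, looking along -z (the intrinsics and any distortion apply to the point x, -y, -z); pixel columns grow to the right and rows downward; lengths in mm; the calibration is good to about 2 mm. A picture is of the moment at which its call begins: read the wrist's pose just before it. get_calibration takes no time and is no camera call; for the wrist camera it gives the pose at the moment of the call.
- close_job(): hands the job in, once; it reports no verdict.
Trained networks look in the newest picture that a camera, given by its name, has taken for a name from the list of things; names that differ only in an ending like _2 or _b are one class to them, and where a whole thing is asked for, a point or a joint stands for the part that bears it (a point fixed in the world has none). Each returns a list of dicts, best first, with "score" (0 to 1); they miss things now and then, are a little off and sometimes report something else, mostly with a low value. They report only what shows in the picture. A call takes as long as a camera call.
- nets.boxes_of(camera, label): "rect" ([left, top, right, bottom] in pixels, round what is visible of it).
- nets.cut_out(camera, label): "pixels" (420x560 bool, what is visible of it) and "rect" ([left, top, right, bottom] in pixels, round what is visible of it).
The state is a dict: "clock": time; "q": joint angles; "qvel": joint speeds; "effort": joint torques, N m; "tcp_pos": TCP position; "eef_rot": TCP orientation; "force": force on the tool from outside, world axes, zero at the start; "wrist_torque": the same for the moment, N m; "width": finger opening in mm.
Only numpy, scipy, OpenCV 4.12 (cv2) and the standard library are available. Lean on these libraries where they do the work, as an engineer would, in place of code of your own. Each camera call takes 0.05 s, during which the arm holds its last target.

## Task

The sliding end stop of the violin cradle stands one hole too far from the violin: draw the steel drop pin up out of the sleeve and park it upright in the notch of the wooden end block, down on its collar. Then pull up the spring plunger by its black knob, slide the stop to the next hole towards the violin and let the plunger drop fully home there. Finish with your fingers still on that knob, pressing it firmly down so that nothing creeps while I put the pin back; leave the violin and the tools lying about as they are.

Things in the scene. Friction and masses are not known exactly. Their poses are not given: they have to be found in the camera images.
- cradle: Fixed violin cradle, a 650 x 120 x 18 mm board along its own y. Origin on the table top, straight below the plunger as it stands at the start; z up, -y along the rail to the violin, -x its long side nearer the robot. On it a steel rail along y (24 mm wide, top 54 mm above the origin, holes 10 mm across every 28 mm), the sleeve on the rail and a wooden end block with the notch.
- sleeve_pad (a point): Middle of the cork pad's violin-side face on the end stop; axes as the cradle's. The pad and its metal upright (54 mm wide, 16 mm thick, up to 112 mm above the table) stand on the violin end of an aluminium tube sleeve, 33 mm wide, 112 mm long, flat top 58.5 mm above the table, which slides on the rail.
- pin_head (a point): Centre of the grip of the loose steel drop pin (about 70 g); z is its axis, up. Grip: ribbed cylinder 16 mm across, 26 mm tall. A collar 20 mm across has its underside 25 mm below this point; below it a round-ended shank, 8 mm across, 33 mm long. At the start the collar lies on the sleeve's top and the shank locks sleeve to rail; lift it straight up 35 mm to clear.
- notch (a point): Middle of the notch, level with the end block's top (58 mm above the table); axes as the cradle's. Slot 12 mm wide (along y), open above and at its -x end, from 19 mm on the -x side of this point to 14 mm on the +x side, 40 mm deep: the pin goes in from above or from the -x side. Parked, its collar lies on the block and its grip centre is 25 mm above this point. Block: x 50, y 46 mm.
- knob (a point): Centre of the plunger's black round knob: 27 mm across at its widest, 24 mm tall, 16 mm across at its underside. It rides on the sleeve; home, it is 87 mm above the table and its underside rests on a steel bush (18 mm across, 16 mm tall) on the sleeve's top. The stop's upright is 40 mm away on the violin side, the pin 56 mm on the other; across the rail both sides are free.
- plunger (a joint): Height of the plunger in m: 0 fully home, its shaft 14 mm deep in a rail hole; 0.018 fully drawn. A spring presses it down (2.4 N home, 6 N drawn, plus 0.6 N weight). Above about 0.014 the round-ended shaft is clear of the rail and the sleeve can slide; let down over solid rail it rides on top at about 0.014 and snaps down when a hole comes under it.
- sleeve (a joint): Position of the sleeve with the end stop in m: 0 at the start, growing towards the violin (the cradle's -y). The next hole is at 0.028, with 1 mm of play either way in a hole; it meets its stop at 0.0305 (other way -0.030). Slides with 1 to 2 N of drag.
- violin: Unfinished white violin body without neck, 355 x 207 x 68 mm, 0.3 kg, lying loose on its back on two cork-topped bolsters of the cradle, lengthways on the rail's line; origin at the centre of its underside, x along its length, top 113 mm above the table. At the start its end is about 33 mm from the cork pad: at the next hole the pad stands just clear of it. Not to be shifted.
- cork_block: Cork sanding block, 44 x 70 x 28 mm, loose bystander left of the cradle; origin at the centre of its underside.
- spool_clamp: Wooden spool clamp standing on end, 32 mm across, 116 mm tall, loose bystander left of the cradle; origin at the centre of its underside.
- sanding_stick: Thin straight sanding stick, 12 x 148 x 7 mm, lying loose on the table beyond the cradle's far long side; origin at the centre of its underside.

How it is judged (in metres and radians):
On the way, in this order (a step that is already met when the one before it is completed fails the run):
1. the drop pin stands parked in the notch, collar down and let go, the stop still locked in its first hole (x of pin_head in the frame of cradle between -0.021 and 0.008 m and y of pin_head in the frame of cradle between 0.1305 and 0.1395 m and z of pin_head in the frame of cradle between 0.079 and 0.088 m and angle between pin_head's own z axis and vertical below 0.2 rad and contact force between the fingers and lock_pin below 0.2 N and value of joint sleeve between -0.005 and 0.005 m), for 0.2 s.
2. the plunger is drawn clear of the rail by its knob (value of joint plunger above 0.0115 m and contact force between the fingers and plunger above 1 N), for 0.1 s.
At the end, for the whole second after the job is handed in: Fingers press the knob: plunger home within 2 mm in the next hole (sleeve at 28 mm within 1.8), bearing on its bush with over 6 N (3 N by itself). Pin let go in the notch, collar on the block within 4 mm, lean under 0.2 rad. Violin within 6 mm of its start (x of pin_head in the frame of cradle between -0.021 and 0.008 m and y of pin_head in the frame of cradle between 0.1305 and 0.1395 m and z of pin_head in the frame of cradle between 0.079 and 0.088 m and angle between pin_head's own z axis and vertical below 0.2 rad and contact force between the fingers and lock_pin below 0.2 N and value of joint sleeve between 0.0262 and 0.0298 m and value of joint plunger below 0.002 m and contact force between the fingers and plunger above 2 N and contact force between sleeve and plunger above 6 N and velocity of joint sleeve below 0.005 m/s and distance of violin from where it was at the start of the episode below 0.006 m); the arm keeps its last pose, push and grip.
It fails at once if the violin is shifted by more than 6 mm (distance of violin from where it was at the start of the episode above 0.006 m).
It fails at once if the robot hits the violin (contact force between any of the fingers, the arm and violin above 3 N).
It fails at once if a tool lying about is knocked away by more than 20 mm (distance of any of cork_block, spool_clamp, sanding_stick from where it was at the start of the episode above 0.02 m).
It also fails if it takes over 48 s, if anything falls off the work surface, if the arm or the gripper's body presses on something with over 40 N, if the wrist force passes 120 N, or if a joint passes its speed limit or range.

## Working session

There is one attempt and no reset: what is moved stays moved. The work goes in short steps, Python scripts to look and compute and a shell command to move; the robot and the scene stay as the last step left them, time stands still between calls to the robot, and variables do not carry over. Pictures are saved under pics/ and viewed, and the job is handed in when it is done.

```bash
ls; mkdir -p pics; cat > h.py <<'E'
import numpy as np, cv2
from station import env, optics, nets
def save(n,f):
    im=optics.snapshot(n); cv2.imwrite(f'pics/{f}.png',im[:,:,::-1]); return im
def ray(n,u,v,c=None):
    c=c or optics.get_calibration(n)
    K=np.array([[c['fx'],0,c['cx']],[0,c['fy'],c['cy']],[0,0,1.]])
    p=cv2.undistortPoints(np.array([[[u,v]]],float),K,np.array(c['dist'],float))[0,0]
    T=np.array(c['camera_from_world']); R=T[:3,:3]; t=T[:3,3]
    d=R.T@np.array([p[0],-p[1],-1.]); o=-R.T@t
    return o,d
def atz(n,u,v,z,c=None):
    o,d=ray(n,u,v,c); return o+d*(z-o[2])/d[2]
def proj(n,P,c=None):
    c=c or optics.get_calibration(n)
    K=np.array([[c['fx'],0,c['cx']],[0,c['fy'],c['cy']],[0,0,1.]])
    T=np.array(c['camera_from_world']); P=np.atleast_2d(P).astype(float)
    q=(T[:3,:3]@P.T).T+T[:3,3]; q=q*[1,-1,-1]
    return cv2.projectPoints(q,np.zeros(3),np.zeros(3),K,np.array(c['dist'],float))[0][:,0]
E
python3 - <<'E'
from h import *
for n in ['side','top','wrist']:
    save(n,n+'0')
    c=optics.get_calibration(n); T=np.array(c['camera_from_world']); print(n,c['fx'],-T[:3,:3].T@T[:3,3],-T[2,:3])
    for l in ['pin_head','knob','notch','cradle','violin','sleeve_pad','cork_block','spool_clamp','sanding_stick']:
        try: r=nets.boxes_of(n,l); print(n,l,[(np.round(a['rect']).astype(int).tolist(),round(a['score'],2)) for a in r[:2]])
        except Exception as e: print(l,e)
s=env.observe(); print(s)
E
```

```text
pics
side 515.594369077644 [ 294.58862977 1127.39957405  672.94296344] [ 0.23481888 -0.8330989  -0.50080567]
side pin_head [([287, 224, 293, 240], 0.71)]
side knob [([283, 206, 295, 216], 0.54)]
side notch [([260, 126, 320, 290], 0.9), ([286, 222, 289, 238], 0.62)]
side cradle [([260, 125, 321, 292], 0.57), ([289, 277, 304, 331], 0.43)]
side violin [([258, 132, 326, 202], 0.62)]
side sleeve_pad [([274, 193, 302, 248], 0.56), ([259, 128, 321, 291], 0.22)]
side cork_block [([239, 292, 278, 334], 0.88)]
side spool_clamp [([289, 278, 302, 332], 0.61), ([260, 129, 319, 289], 0.26)]
side sanding_stick [([236, 240, 249, 283], 0.65)]
top 416.94848367747585 [370.25230656 124.05903057 998.83351126] [ 0.23274981  0.03338848 -0.97196334]
top pin_head [([239, 221, 248, 232], 0.62), ([259, 216, 274, 229], 0.52)]
top knob [([263, 216, 276, 229], 0.53)]
top notch [([198, 180, 490, 264], 0.85)]
top cradle [([196, 179, 488, 263], 0.63)]
top violin [([306, 156, 472, 253], 0.87), ([200, 179, 487, 262], 0.68)]
top sleeve_pad [([237, 207, 294, 238], 0.73), ([200, 179, 490, 261], 0.53)]
top cork_block [([1
[... 511 characters left out ...]
06,
        1.68859085e+00, -7.02878203e-02]), 'qvel': array([-5.69331176e-05,  5.33744561e-04,  8.15178939e-06,  1.04143233e-03,
       -1.04812325e-04, -7.34110071e-04]), 'effort': array([ 2.89176396e-04, -3.81513655e+01, -3.60319912e+01,  5.53302368e-05,
       -1.44477121e-05,  6.94496961e-06]), 'tcp_pos': array([185.31399528, 491.24075436, 245.34902907]), 'eef_rot': array([[ 3.53008511e-01,  5.65363899e-05, -9.35620109e-01],
       [ 9.35620098e-01,  1.41490458e-04,  3.53008515e-01],
       [ 1.52339145e-04, -9.99999988e-01, -2.94924661e-06]]), 'force': array([0.13477335, 0.63713406, 0.0390155 ]), 'wrist_torque': array([-0.03266156,  0.01610164, -0.0225141 ]), 'width': 85.6481563742824}
```

View pics.

```bash
python3 - <<'E'
import cv2
a=cv2.imread('pics/top0.png')[165:275,130:310]; cv2.imwrite('pics/top0c.png',cv2.resize(a,None,fx=4.4,fy=4.4,interpolation=cv2.INTER_CUBIC))
a=cv2.imread('pics/side0.png')[180:340,230:340]; cv2.imwrite('pics/side0c.png',cv2.resize(a,None,fx=3.7,fy=3.7,interpolation=cv2.INTER_CUBIC))
E
```

```text
(no output)
```

View pics/top0.png

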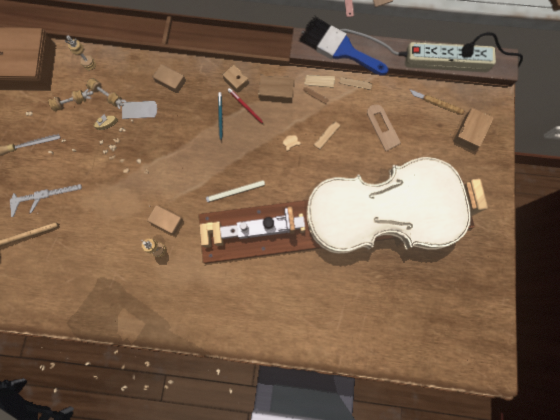

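View pics/top0c.png

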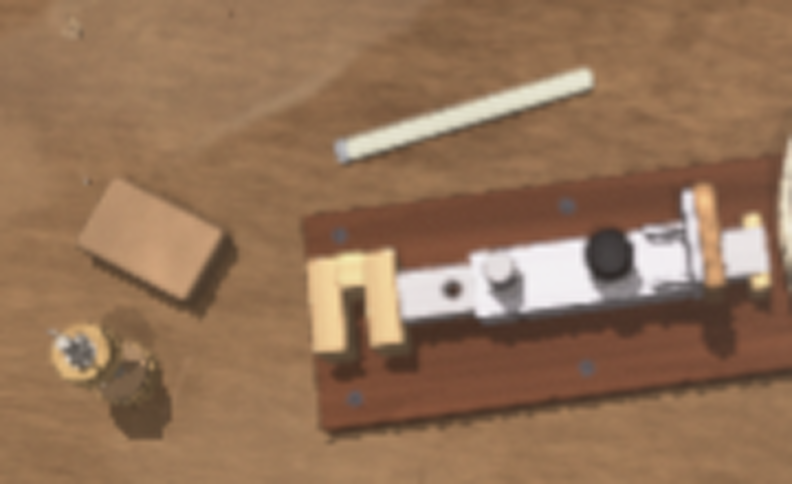

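View pics/side0c.png

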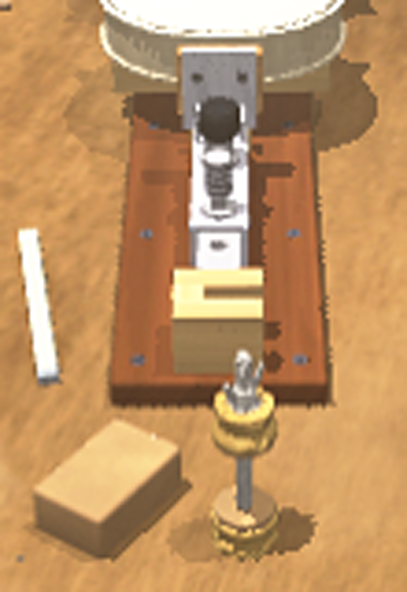

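View pics/wrist0.png

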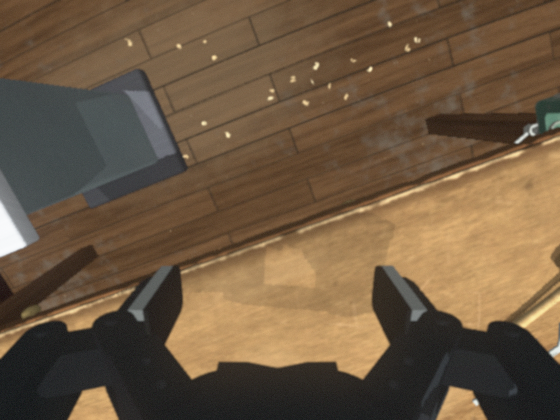

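```bash
python3 - <<'E'
from h import *
def cr(x,y): return x/4.4+130-.4,y/4.4+165-.4
def cs(x,y): return x/3.7+230-.4,y/3.7+180-.4
def tri(a,b):
    o1,d1=ray('top',*a);o2,d2=ray('side',*b)
    A=np.stack([d1,-d2],1);s=np.linalg.lstsq(A,o2-o1,rcond=None)[0]
    p=o1+s[0]*d1;q=o2+s[1]*d2; return (p+q)/2,np.linalg.norm(p-q)
print('knob',tri(cr(609,253),cs(219,121)), atz('top',*cr(609,253),87))
print('pin',atz('top',*cr(500,266),90))
print('block', [atz('top',*cr(*p),58).round(1) for p in [(310,262),(395,250),(405,346),(318,353),(357,288),(347,350),(373,349)]])
print('board', [atz('top',*cr(*p),18).round(1) for p in [(303,215),(323,430)]])
print('rail holes',[atz('top',*cr(*p),54).round(1) for p in [(453,290)]])
print('stick,cork,spool',[atz('top',*cr(*p),z).round(1) for p,z in [((342,153),7),((590,78),7),((235,245),28),((190,305),28),((80,352),116)]])
s=env.observe(); print(s['clock'])
E
```

```text
knob (array([555.90728391, 175.91001834,  86.80861218]), np.float64(0.7362260267810764)) [556.24027666 175.95462448  87.        ]
pin [542.23930109 229.55196168  90.        ]
block [array([538.3, 332.1,  58. ]), array([550. , 289.1,  58. ]), array([500.5, 275.9,  58. ]), array([491.5, 319.9,  58. ]), array([527.6, 305.5,  58. ]), array([494.8, 305.3,  58. ]), array([497. , 292.1,  58. ])]
board [array([570.9, 349.2,  18. ]), array([456.2, 318.7,  18. ])]
rail holes [array([533.4, 256.3,  54. ])]
stick,cork,spool [array([610.9, 336.1,   7. ]), array([671.4, 204.3,   7. ]), array([547.9, 380.4,  28. ]), array([512.6, 398.4,  28. ]), array([470.6, 421.9, 116. ])]
1.5
```

```bash
python3 -m crank '[{"x":-13,"y":9,"z":-47,"yaw":0.12},{"x":-26,"y":18,"z":-94,"yaw":0.24},{"x":-39,"y":27,"z":-142,"yaw":0.36},{"x":-53,"y":36,"z":-190,"yaw":0.48},{"x":-66,"y":45,"z":-237,"yaw":0.6}]' 0.6; cat > go.py <<'E'
import sys
from h import *
# print shift in tool axes to reach world target x y z with tool yaw (cradle yaw)
R=np.array(env.observe()['eef_rot']);s=env.observe()
t=np.array([float(a) for a in sys.argv[1:4]]);psi=float(sys.argv[4])
print('shift',(R.T@(t-s['tcp_pos'])).round(1),'yaw',round(np.arctan2(R[1,0],R[0,0])-psi,3),'clock',s['clock'],'F',np.round(s['force'],1))
E
python3 go.py 542 229.5 190 0.26
```

```text
clock: 2.0
tcp_pos: [384.3, 345.0, 200.4]
eef_rot: [[0.822, 0.001, -0.569], [0.569, 0.001, 0.822], [0.001, -1.0, 0.0]]
force: [0.2, 0.6, 0.7]
width: 50.9
shift [  64.    10.4 -184.7] yaw 0.345 clock 2.0 F [0.2 0.6 0.7]
```

```bash
python3 -m crank '[{"x":15,"y":2,"z":-42,"yaw":0.09},{"x":30,"y":4,"z":-84,"yaw":0.18},{"x":45,"y":6,"z":-126,"yaw":0.27},{"x":60,"y":8,"z":-168,"yaw":0.345},{"x":64,"y":10,"z":-184,"yaw":0.345}]'; python3 -m crank '[{"x":0},{"x":0},{"x":0},{"x":0},{"x":0}]';python3 - <<'E'
from h import *
s=env.observe();c=optics.get_calibration('wrist'); save('wrist','w1')
for l in ['pin_head','knob']:
    print(l,[(np.round(a['rect'],1).tolist(),round(a['score'],2)) for a in nets.boxes_of('wrist',l)[:2]])
for n,P in dict(knob=[556.2,176,87],knobtop=[556.2,176,99],pin=[542.2,229.5,83.5],pintop=[542.2,229.5,96.5],tcp=s['tcp_pos']).items(): print(n,proj('wrist',P,c).round(1))
E
python3 go.py 542 229.5 190 0.26
```

```text
clock: 2.5
tcp_pos: [543.3, 229.5, 190.0]
eef_rot: [[0.966, 0.0, -0.257], [0.257, -0.001, 0.966], [0.0, -1.0, -0.001]]
force: [-0.2, 0.7, -0.5]
width: 51.2
pin_head [([264.4, 200.5, 285.7, 229.5], 0.74)]
knob [([256.3, 265.9, 289.5, 304.0], 0.86), ([241.6, 183.8, 308.1, 362.4], 0.52)]
knob [[275.6 281.8]]
knobtop [[275.5 289.5]]
pin [[275.8 214. ]]
pintop [[275.7 219.2]]
tcp [[277.2 283.6]]
shift [ 0.5 -0.  -2.6] yaw 0.005 clock 2.65 F [-0.7  0.8 -0. ]$[0]: bad value
```

View pics/w1.png

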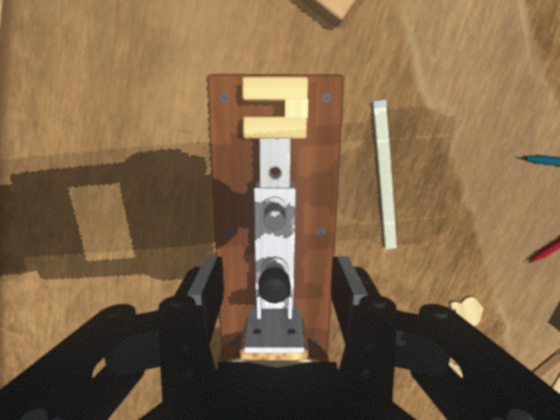

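```bash
python3 - <<'E'
from h import *
a=cv2.imread('pics/w1.png')[60:370,190:370]; cv2.imwrite('pics/w1c.png',cv2.resize(a,None,fx=3,fy=3,interpolation=cv2.INTER_CUBIC)[:600])
s=env.observe();print(s['tcp_pos'],s['clock'])
E
```

```text
[540.88879948 231.86584353 189.9616821 ] 2.65
```

View pics/w1c.png

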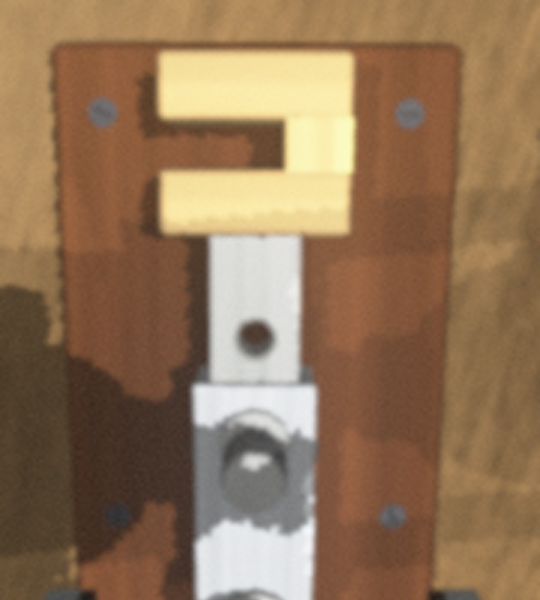

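```bash
python3 - <<'E'
from h import *
s=env.observe();print(s['tcp_pos'],s['clock'])
c=optics.get_calibration('wrist')
def cr(x,y): return x/3+190-.33,y/3+60-.33
psi=.26; ex=np.array([np.cos(psi),np.sin(psi)]);ey=np.array([-ex[1],ex[0]])
T=s['tcp_pos'][:2]
for n,p,z in [('pintop',(254,485),96.5),('pinbase',(255,460),70),('slotL1',(160,120),58),('slotL2',(160,171),58),('slotR1',(285,118),58),('slotR2',(285,171),58),('blkTL',(159,52),58),('blkTR',(354,52),58),('blkBR',(351,235),58),('railhole',(256,338),54),('sl',(193,384),58.5),('sr',(317,384),58.5),('bTL',(55,45),18),('bTR',(461,45),18),('knob',((273-190)*3,(285-60)*3),95)]:
    P=atz('wrist',*cr(*p),z,c); d=P[:2]-T; print(n,P.round(1),'rel tcp x,y',(d@ex).round(1),(d@ey).round(1))
E
```

```text
[540.88879948 231.86584353 189.9616821 ] 2.65
pintop [539.1 230.1  96.5] rel tcp x,y -2.1 -1.3
pinbase [539.6 228.6  70. ] rel tcp x,y -2.1 -2.8
slotL1 [493.6 306.   58. ] rel tcp x,y -26.7 83.8
slotL2 [496.6 293.8  58. ] rel tcp x,y -26.9 71.2
slotR1 [524.2 314.8  58. ] rel tcp x,y 5.2 84.4
slotR2 [527.7 302.2  58. ] rel tcp x,y 5.3 71.3
blkTL [489.5 321.9  58. ] rel tcp x,y -26.6 100.2
blkTR [536.7 334.6  58. ] rel tcp x,y 22.3 100.4
blkBR [548.7 291.1  58. ] rel tcp x,y 22.8 55.2
railhole [531.9 257.6  54. ] rel tcp x,y -2.1 27.2
sl [518.5 241.7  58.5] rel tcp x,y -19.1 15.3
sr [551.1 250.5  58.5] rel tcp x,y 14.6 15.4
bTL [454.8 319.4  18. ] rel tcp x,y -60.7 106.7
bTR [568.1 350.   18. ] rel tcp x,y 56.7 107.2
knob [551.3 179.8  95. ] rel tcp x,y -3.3 -53.0
```

```bash
python3 -m crank '[{"x":-1,"y":15,"z":-1},{"x":-1.5,"y":30,"z":-1},{"x":-1.5,"y":45,"z":-1},{"x":-1.5,"y":60,"z":-1},{"x":-1.5,"y":60,"z":-1,"yaw":0.0}]'
python3 - <<'E'
from h import *
c=optics.get_calibration('wrist'); s=env.observe();im=save('wrist','w2');print(s['tcp_pos'],s['clock'])
r=nets.cut_out('wrist','pin_head')
print([(np.round(a['rect'],1).tolist(),round(a['score'],2)) for a in r[:2]])
psi=.26; ex=np.array([np.cos(psi),np.sin(psi)]);ey=np.array([-ex[1],ex[0]])
T=s['tcp_pos']
for z in (T[2],96.5,70,58): print(z,proj('wrist',[T[0],T[1],z],c).round(1))
cv2.imwrite('pics/w2c.png',cv2.resize(cv2.imread('pics/w2.png')[100:400,140:420],None,fx=2,fy=2,interpolation=cv2.INTER_CUBIC))
import pickle;pickle.dump((c,T),open('w2.p','wb'))
E
```

```text
[540.88879948 231.86584353 189.9616821 ] 2.65
[([264.5, 204.0, 289.7, 233.5], 0.96), ([241.6, 187.2, 312.7, 366.3], 0.72)]
189.96168210410698 [[277.2 283.6]]
96.5 [[277.3 219.7]]
70 [[277.3 209.6]]
58 [[277.4 205.6]]$[0]: bad value
```

View pics/w2c.png

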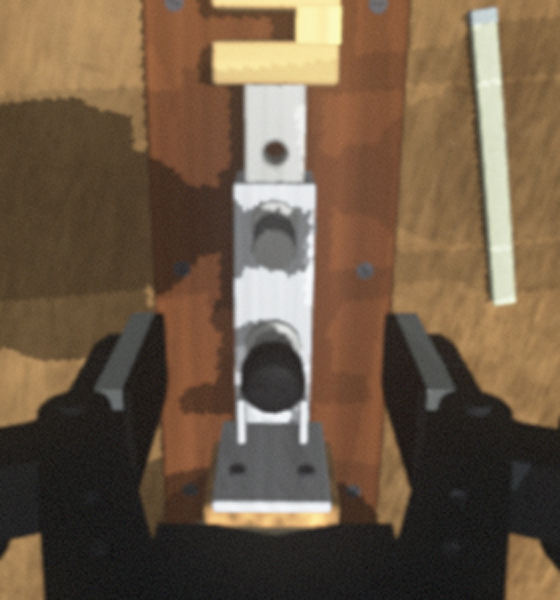

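```bash
python3 -m crank '[{"x":0,"y":15,"z":0,"yaw":0},{"x":0,"y":30,"z":0,"yaw":0},{"x":0,"y":45,"z":0,"yaw":0},{"x":0,"y":60,"z":0,"yaw":0},{"x":0,"y":60,"z":0,"yaw":0}]'
cat > look.py <<'E'
import sys
from h import *
n=sys.argv[1]
c=optics.get_calibration('wrist'); s=env.observe();im=save('wrist',n);print(s['tcp_pos'],s['clock'],s['width'],s['force'].round(1),s['qvel'].round(3))
T=s['tcp_pos']
for z in (T[2],96.5,83.5,70,58): print(z,proj('wrist',[T[0],T[1],z],c).round(1))
cv2.imwrite(f'pics/{n}c.png',cv2.resize(cv2.imread(f'pics/{n}.png')[100:400,140:420],None,fx=2,fy=2,interpolation=cv2.INTER_CUBIC))
E
python3 look.py w3
```

```text
clock: 3.25
tcp_pos: [539.3, 231.8, 126.8]
eef_rot: [[0.965, -0.005, -0.262], [0.262, -0.002, 0.965], [-0.006, -1.0, -0.0]]
force: [-0.4, 0.6, 0.4]
width: 50.8
[539.31539083 231.8022991  126.75991316] 3.25 50.810862236360755 [-0.4  0.6  0.4] [-0.004 -0.023 -0.047 -0.001  0.031  0.   ]
126.7599131591881 [[277.2 283.6]]
96.5 [[277.5 255.7]]
83.5 [[277.6 246.3]]
70 [[277.7 237.9]]
58 [[277.8 231.2]]
```

View pics/w3c.png

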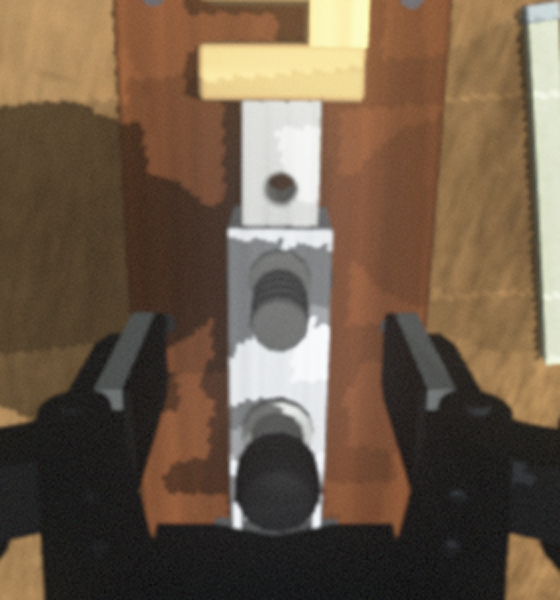

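```bash
python3 -m crank '[{"x":1,"y":10,"z":-2.5,"yaw":0},{"x":1,"y":20,"z":-2.5,"yaw":0},{"x":1,"y":30,"z":-2.5,"yaw":0},{"x":1,"y":38,"z":-2.5,"yaw":0},{"x":1,"y":38,"z":-2.5,"yaw":0}]'
python3 look.py w4
```

```text
clock: 3.8
tcp_pos: [541.7, 229.7, 90.6]
eef_rot: [[0.965, -0.003, -0.262], [0.262, -0.001, 0.965], [-0.003, -1.0, -0.0]]
force: [-0.3, 0.1, 0.4]
width: 51.3
[541.72457307 229.74740252  90.61824673] 3.8 51.27665740412605 [-0.3  0.1  0.4] [-0.    -0.017 -0.024 -0.001  0.018 -0.   ]
90.61824672544492 [[277.2 283.7]]
96.5 [[277.2 290.4]]
83.5 [[277.2 276.1]]
70 [[277.3 263.5]]
58 [[277.4 253.9]]
```

View pics/w4c.png

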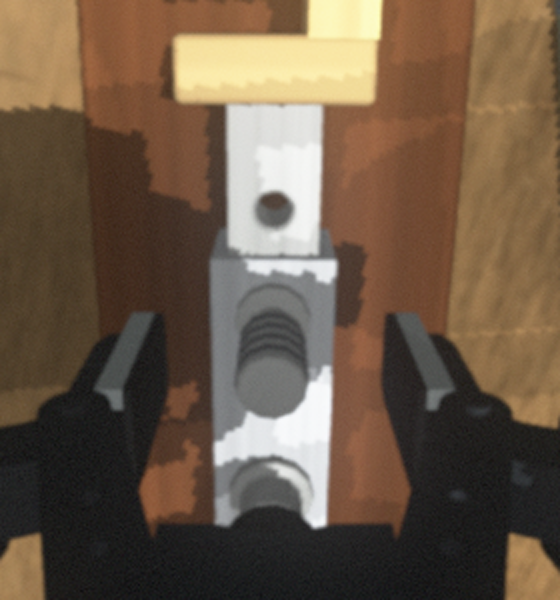

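```bash
python3 -m crank '[{"x":-0.5,"y":3,"z":-1,"yaw":0},{"x":-0.5,"y":3,"z":-1,"yaw":0},{"x":-0.5,"y":3,"z":-1,"yaw":0},{"x":-0.5,"y":3,"z":-1,"yaw":0},{"x":-0.5,"y":3,"z":-1,"yaw":0}]' 0
python3 look.py w5
```

```text
clock: 4.35
tcp_pos: [542.4, 229.0, 89.8]
eef_rot: [[0.965, 0.001, -0.262], [0.262, 0.0, 0.965], [0.001, -1.0, 0.0]]
force: [-0.4, -0.2, 1.5]
width: 13.5
[542.4323681  228.99419219  89.78400008] 4.35 13.522285600905434 [-0.4 -0.2  1.5] [-0.002  0.    -0.001  0.    -0.001 -0.   ]
89.78400007791744 [[277.2 283.6]]
96.5 [[277.2 291.4]]
83.5 [[277.2 276.9]]
70 [[277.2 264.2]]
58 [[277.1 254.5]]
```

View pics/w5c.png

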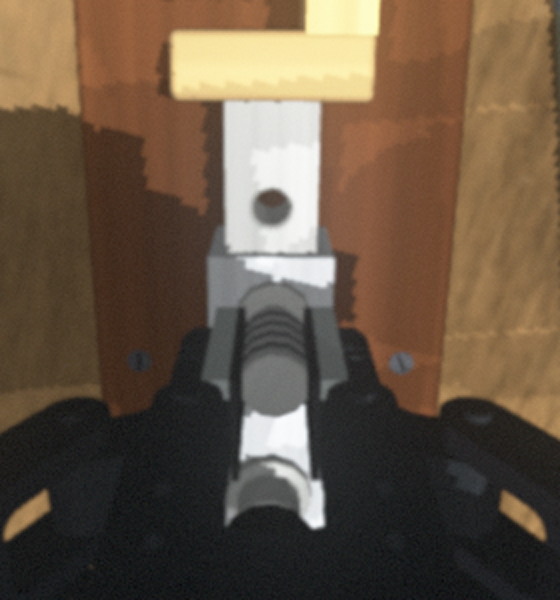

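```bash
python3 -m crank '[{"x":0,"y":-4,"z":0,"yaw":0},{"x":0,"y":-14,"z":0,"yaw":0},{"x":0,"y":-28,"z":0,"yaw":0},{"x":0,"y":-42,"z":0,"yaw":0},{"x":0,"y":-44,"z":0,"yaw":0}]'
python3 -m crank '[{"x":0,"y":0,"z":8,"yaw":0},{"x":-1,"y":0,"z":24,"yaw":0},{"x":-3,"y":0,"z":44,"yaw":0},{"x":-5,"y":0,"z":64,"yaw":0},{"x":-6,"y":0,"z":79,"yaw":0}]'
python3 -m crank '[{"x":0,"y":0,"z":0,"yaw":0},{"x":0,"y":0,"z":0,"yaw":0},{"x":0,"y":0,"z":0,"yaw":0},{"x":0,"y":0,"z":0,"yaw":0},{"x":0,"y":0,"z":0,"yaw":0}]'
python3 look.py w6
python3 - <<'E'
from h import *
save('top','t6');save('side','s6')
a=cv2.imread('pics/top0.png')*0
t=cv2.imread('pics/t6.png')[165:275,150:310]; s=cv2.imread('pics/s6.png')[180:300,240:340]
t=cv2.resize(t,(640,440),interpolation=2)
cv2.imwrite('pics/t6c.png',t);cv2.imwrite('pics/s6c.png',cv2.resize(s,None,fx=5,fy=5,interpolation=2))
E
```

```text
clock: 4.9
tcp_pos: [543.6, 229.4, 137.0]
eef_rot: [[0.965, 0.005, -0.262], [0.262, 0.002, 0.965], [0.005, -1.0, 0.0]]
force: [0.1, 1.0, 0.0]
width: 13.9
clock: 5.4
tcp_pos: [514.4, 305.6, 132.6]
eef_rot: [[0.965, -0.002, -0.263], [0.263, -0.0, 0.965], [-0.002, -1.0, 0.0]]
force: [0.5, -0.1, -0.8]
width: 13.8
clock: 5.9
tcp_pos: [516.1, 303.1, 133.5]
eef_rot: [[0.965, 0.0, -0.261], [0.261, 0.0, 0.965], [0.0, -1.0, 0.0]]
force: [-0.2, -1.2, 0.1]
width: 13.5
[516.1102892  303.05042252 133.52283487] 5.9 13.475597282441843 [-0.2 -1.2  0.1] [ 0.002 -0.    -0.001  0.001 -0.     0.001]
133.5228348733729 [[277.2 283.6]]
96.5 [[277.2 250.7]]
83.5 [[277.2 242. ]]
70 [[277.2 234.1]]
58 [[277.2 227.8]]
```

View pics/w6c.png

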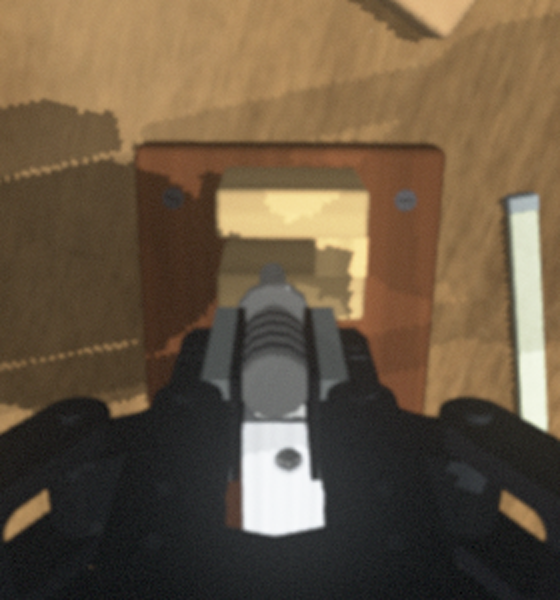

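View pics/s6c.png

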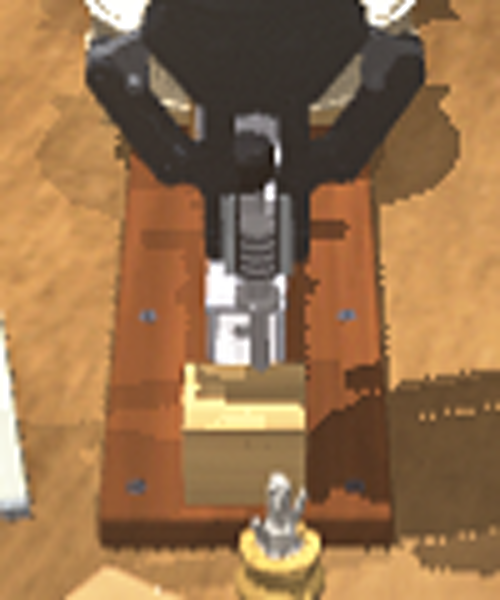

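```bash
python3 -m crank '[{"x":0,"y":0,"z":0.8,"yaw":0},{"x":0,"y":6,"z":0.8,"yaw":0},{"x":0,"y":12,"z":0.8,"yaw":0},{"x":0,"y":18,"z":0.8,"yaw":0},{"x":0,"y":22,"z":0.8,"yaw":0}]'
python3 look.py w7
```

```text
clock: 6.55
tcp_pos: [515.2, 304.3, 110.3]
eef_rot: [[0.965, -0.001, -0.262], [0.262, -0.001, 0.965], [-0.001, -1.0, -0.0]]
force: [-0.4, -0.1, -0.2]
width: 13.7
[515.24238932 304.25042598 110.29211154] 6.55 13.728751778608594 [-0.4 -0.1 -0.2] [-0.     0.032  0.029  0.    -0.07   0.001]
110.29211154438192 [[277.2 283.6]]
96.5 [[277.2 269.6]]
83.5 [[277.3 258.4]]
70 [[277.3 248.3]]
58 [[277.3 240.5]]
```

View pics/w7c.png

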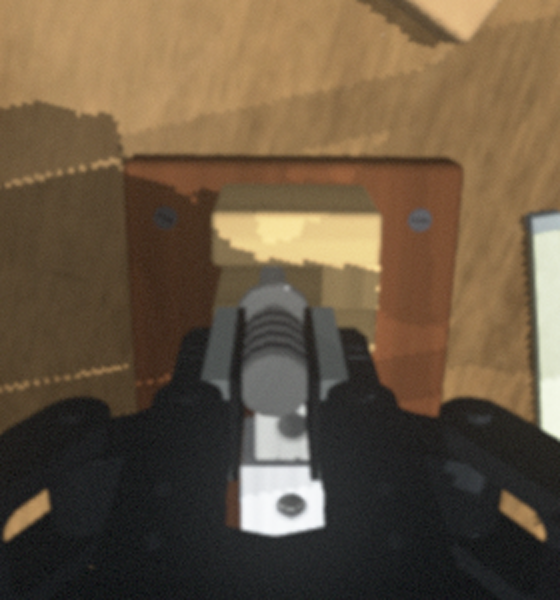

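```bash
python3 -m crank '[{"x":0,"y":6,"z":0,"yaw":0},{"x":0,"y":12,"z":0,"yaw":0},{"x":0,"y":18,"z":0,"yaw":0},{"x":0,"y":21,"z":0,"yaw":0},{"x":0,"y":21.5,"z":0,"yaw":0}]'
python3 look.py w8
```

```text
clock: 7.1
tcp_pos: [515.5, 304.3, 89.5]
eef_rot: [[0.965, -0.0, -0.262], [0.262, -0.0, 0.965], [-0.001, -1.0, -0.0]]
force: [-0.7, -0.8, -0.9]
width: 13.4
[515.46641968 304.32719179  89.53134177] 7.1 13.434898815972382 [-0.7 -0.8 -0.9] [ 0.    -0.001 -0.004  0.    -0.005  0.001]
89.5313417693024 [[277.2 283.6]]
96.5 [[277.2 291.7]]
83.5 [[277.2 277.2]]
70 [[277.2 264.5]]
58 [[277.2 254.7]]
```

View pics/w8c.png

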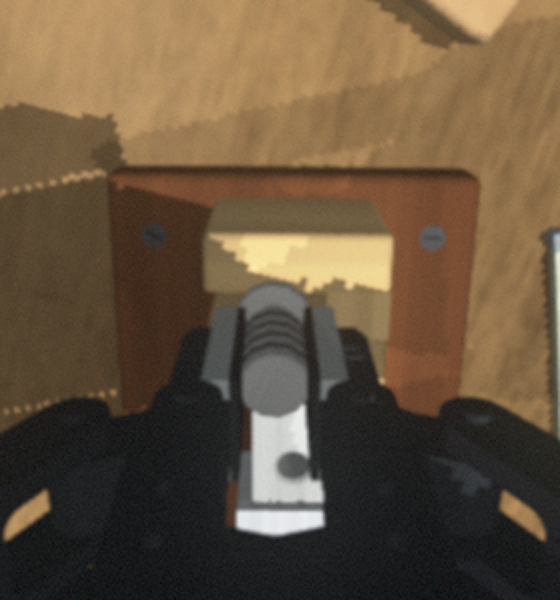

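```bash
python3 -m crank '[{"x":0,"y":0,"z":0,"yaw":0},{"x":0,"y":0,"z":0,"yaw":0},{"x":0,"y":0,"z":0,"yaw":0},{"x":0,"y":0,"z":0,"yaw":0},{"x":0,"y":0,"z":0,"yaw":0}]' 0.6
python3 look.py w9
python3 -m crank '[{"x":0,"y":-4,"z":0,"yaw":0},{"x":0,"y":-14,"z":0,"yaw":0},{"x":0,"y":-30,"z":0,"yaw":0},{"x":0,"y":-46,"z":0,"yaw":0},{"x":0,"y":-60,"z":0,"yaw":0}]'
python3 look.py w10
```

```text
clock: 7.65
tcp_pos: [515.6, 304.4, 90.1]
eef_rot: [[0.965, 0.0, -0.262], [0.262, 0.0, 0.965], [0.0, -1.0, 0.0]]
force: [-0.3, -1.1, -0.1]
width: 51.0
[515.63773344 304.42719579  90.11578803] 7.65 50.96641974685094 [-0.3 -1.1 -0.1] [-0.001  0.     0.001  0.001 -0.     0.002]
90.11578803027984 [[277.2 283.6]]
96.5 [[277.2 291. ]]
83.5 [[277.2 276.6]]
70 [[277.2 264. ]]
58 [[277.2 254.3]]
clock: 8.2
tcp_pos: [516.1, 304.6, 152.7]
eef_rot: [[0.965, 0.002, -0.262], [0.262, 0.001, 0.965], [0.003, -1.0, 0.001]]
force: [-0.4, 0.1, 0.5]
width: 51.0
[516.07396812 304.64743528 152.6677063 ] 8.2 50.96361942440332 [-0.4  0.1  0.5] [-0.001 -0.098 -0.152  0.     0.257 -0.002]
152.66770630323973 [[277.2 283.6]]
96.5 [[277.  238.3]]
83.5 [[276.9 231.1]]
70 [[276.9 224.5]]
58 [[276.9 219.2]]
```

View pics/w10c.png

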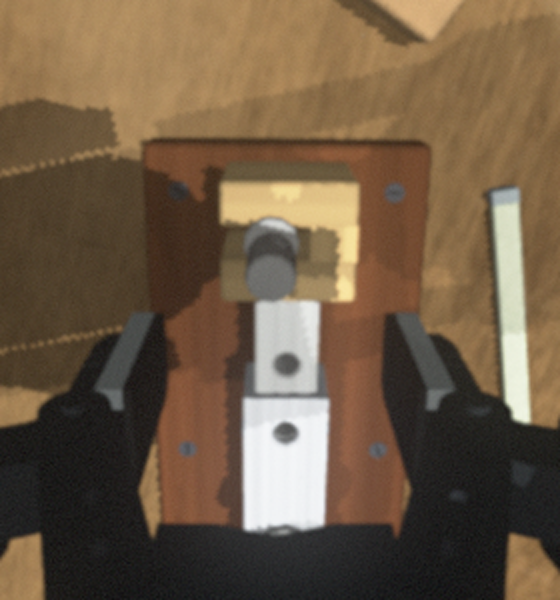

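```bash
python3 go.py 556.7 175.2 140 0.263; python3 -m crank '[{"x":1,"y":0,"z":-30,"yaw":0},{"x":2,"y":0,"z":-60,"yaw":0},{"x":4,"y":4,"z":-95,"yaw":0},{"x":6,"y":8,"z":-125,"yaw":0},{"x":6,"y":10,"z":-134,"yaw":0}]'
python3 -m crank '[{"x":0,"y":0,"z":0,"yaw":0},{"x":0,"y":0,"z":0,"yaw":0},{"x":0,"y":0,"z":0,"yaw":0},{"x":0,"y":0,"z":0,"yaw":0},{"x":0,"y":0,"z":0,"yaw":0}]'
python3 look.py w11; python3 go.py 556.7 175.2 140 0.263
```

```text
shift [   4.3   15.1 -135.8] yaw 0.002 clock 8.25 F [0.7 1.  2. ]
clock: 8.75
tcp_pos: [557.2, 174.1, 140.1]
eef_rot: [[0.966, 0.0, -0.259], [0.259, -0.0, 0.966], [0.0, -1.0, -0.001]]
force: [-1.0, 0.6, -0.5]
width: 51.2
clock: 9.25
tcp_pos: [556.3, 177.4, 140.1]
eef_rot: [[0.965, 0.0, -0.263], [0.263, 0.0, 0.965], [0.0, -1.0, 0.0]]
force: [-0.5, -0.0, -0.2]
width: 51.4
[556.30219741 177.41922928 140.10607183] 9.25 51.38032364836766 [-0.5 -0.  -0.2] [-0.006  0.001 -0.    -0.001  0.     0.   ]
140.10607183047844 [[277.2 283.6]]
96.5 [[277.2 246.1]]
83.5 [[277.2 238. ]]
70 [[277.2 230.5]]
58 [[277.1 224.7]]
shift [-0.2  0.1 -2.1] yaw 0.003 clock 9.3 F [-0.7 -0.1  0. ]
```

View pics/w11c.png

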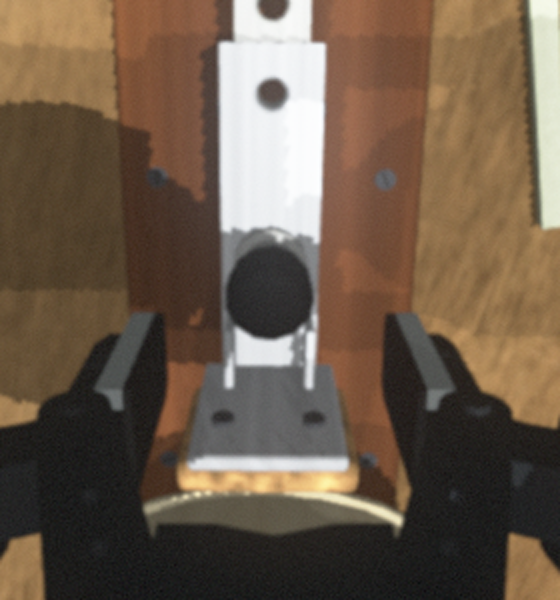

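```bash
python3 -m crank '[{"x":-0.8,"y":14,"z":-1.5,"yaw":0},{"x":-0.8,"y":28,"z":-1.5,"yaw":0},{"x":-0.8,"y":42,"z":-1.5,"yaw":0},{"x":-0.8,"y":54,"z":-1.5,"yaw":0},{"x":-0.8,"y":58,"z":-1.5,"yaw":0}]'
python3 -m crank '[{"x":0,"y":0,"z":0,"yaw":0},{"x":0,"y":0,"z":0,"yaw":0},{"x":0,"y":0,"z":0,"yaw":0},{"x":0,"y":0,"z":0,"yaw":0},{"x":0,"y":0,"z":0,"yaw":0}]'
python3 look.py w12
```

```text
clock: 9.8
tcp_pos: [555.1, 174.7, 79.4]
eef_rot: [[0.965, -0.004, -0.262], [0.262, -0.001, 0.965], [-0.004, -1.0, 0.0]]
force: [0.6, 0.4, -0.2]
width: 51.1
clock: 10.3
tcp_pos: [556.3, 175.0, 82.4]
eef_rot: [[0.965, 0.001, -0.262], [0.262, 0.0, 0.965], [0.001, -1.0, 0.0]]
force: [0.9, -0.1, 0.2]
width: 51.0
[556.33872444 175.02519635  82.43654215] 10.3 50.99648289790536 [ 0.9 -0.1  0.2] [ 0.     0.003  0.002  0.001  0.    -0.002]
82.43654215445972 [[277.2 283.7]]
96.5 [[277.3 300.8]]
83.5 [[277.2 284.9]]
70 [[277.2 271. ]]
58 [[277.2 260.4]]
```

View pics/w12c.png

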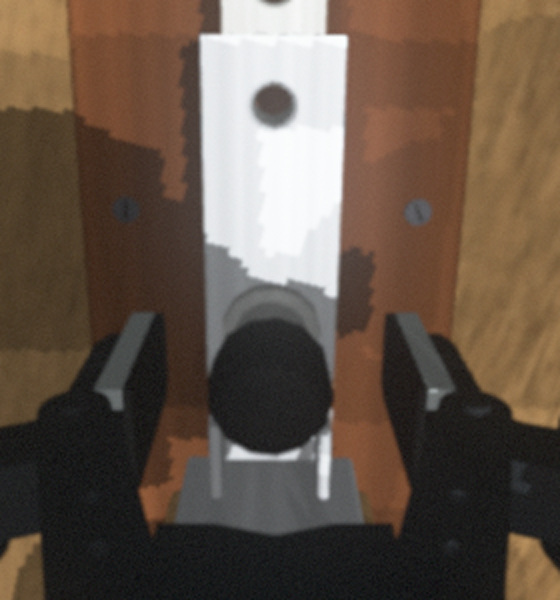

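```bash
python3 -m crank '[{"x":-0.5,"y":0,"z":0,"yaw":0},{"x":-0.5,"y":0,"z":0,"yaw":0},{"x":-0.5,"y":0,"z":0,"yaw":0},{"x":-0.5,"y":0,"z":0,"yaw":0},{"x":-0.5,"y":0,"z":0,"yaw":0}]' 0
python3 look.py w13
```

```text
clock: 10.85
tcp_pos: [555.5, 174.8, 82.2]
eef_rot: [[0.965, -0.0, -0.262], [0.262, -0.0, 0.965], [-0.0, -1.0, 0.0]]
force: [-3.4, -1.2, 4.5]
width: 23.9
[555.48693529 174.83673862  82.22764697] 10.85 23.912737371001086 [-3.4 -1.2  4.5] [ 0.001  0.002 -0.002  0.    -0.001  0.001]
82.22764697361288 [[277.2 283.6]]
96.5 [[277.2 301. ]]
83.5 [[277.2 285. ]]
70 [[277.2 271.1]]
58 [[277.2 260.5]]
```

View pics/w13c.png

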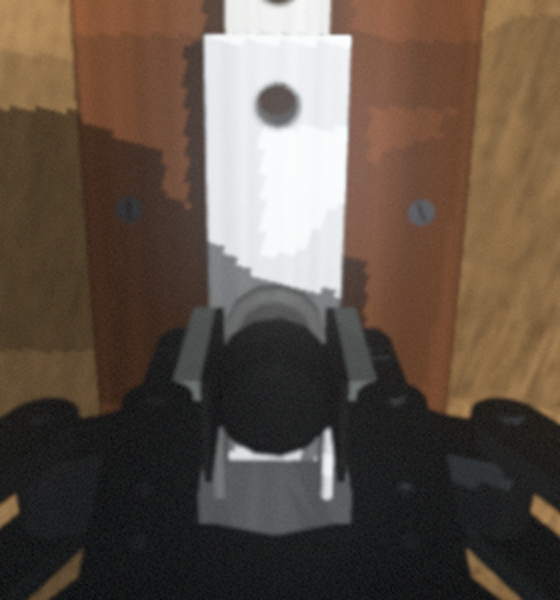

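```bash
python3 -m crank '[{"x":0,"y":-4,"z":0,"yaw":0},{"x":0,"y":-8,"z":0,"yaw":0},{"x":0,"y":-12,"z":0,"yaw":0},{"x":0,"y":-16,"z":0,"yaw":0},{"x":0,"y":-16.5,"z":0,"yaw":0}]'
python3 -m crank '[{"x":0,"y":0,"z":0,"yaw":0},{"x":0,"y":0,"z":0,"yaw":0},{"x":0,"y":0,"z":0,"yaw":0},{"x":0,"y":0,"z":0,"yaw":0},{"x":0,"y":0,"z":0,"yaw":0}]'
python3 look.py w14
```

```text
clock: 11.4
tcp_pos: [555.4, 174.8, 98.5]
eef_rot: [[0.965, -0.001, -0.262], [0.262, -0.0, 0.965], [-0.001, -1.0, 0.0]]
force: [-0.4, -0.7, -6.3]
width: 24.0
clock: 11.9
tcp_pos: [555.5, 174.8, 98.3]
eef_rot: [[0.965, -0.001, -0.262], [0.262, -0.0, 0.965], [-0.001, -1.0, 0.0]]
force: [-0.5, 0.4, -6.2]
width: 24.2
[555.45505137 174.82715693  98.29363766] 11.9 24.166852784961197 [-0.5  0.4 -6.2] [ 0.    -0.001  0.     0.     0.    -0.   ]
98.29363765517591 [[277.2 283.6]]
96.5 [[277.2 281.7]]
83.5 [[277.2 268.7]]
70 [[277.2 257.2]]
58 [[277.2 248.4]]
```

View pics/w14c.png

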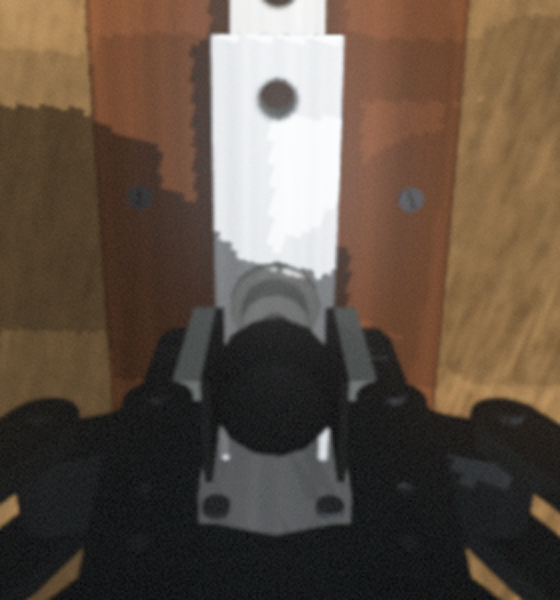

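```bash
python3 -m crank '[{"x":0,"y":0,"z":-3,"yaw":0},{"x":0,"y":0,"z":-6,"yaw":0},{"x":0,"y":0,"z":-9,"yaw":0},{"x":0,"y":0,"z":-12,"yaw":0},{"x":0,"y":0,"z":-15,"yaw":0}]'
python3 -m crank '[{"x":0,"y":0,"z":-3,"yaw":0},{"x":0,"y":0,"z":-6,"yaw":0},{"x":0,"y":0,"z":-9,"yaw":0},{"x":0,"y":0,"z":-11.5,"yaw":0},{"x":0,"y":0,"z":-12.5,"yaw":0}]'
python3 -m crank '[{"x":0,"y":0,"z":-0.5,"yaw":0},{"x":0,"y":0,"z":-0.5,"yaw":0},{"x":0,"y":0,"z":-0.5,"yaw":0},{"x":0,"y":0,"z":-0.5,"yaw":0},{"x":0,"y":0,"z":-0.5,"yaw":0}]'
python3 look.py w15; python3 go.py 555.46 174.83 98.3 0.262
```

```text
clock: 12.45
tcp_pos: [559.4, 160.0, 98.3]
eef_rot: [[0.965, -0.001, -0.262], [0.262, -0.0, 0.965], [-0.001, -1.0, 0.0]]
force: [-2.8, -0.1, -5.6]
width: 23.9
clock: 12.95
tcp_pos: [562.6, 147.9, 98.3]
eef_rot: [[0.965, -0.001, -0.262], [0.262, -0.0, 0.965], [-0.001, -1.0, 0.0]]
force: [-5.4, -0.5, -6.4]
width: 23.7
clock: 13.45
tcp_pos: [562.7, 147.5, 98.3]
eef_rot: [[0.965, -0.001, -0.262], [0.262, -0.0, 0.965], [-0.001, -1.0, -0.0]]
force: [-5.4, -1.6, -6.1]
width: 24.1
[562.71528762 147.53551021  98.27114864] 13.45 24.06469583709535 [-5.4 -1.6 -6.1] [ 0.001 -0.001  0.001  0.     0.001 -0.001]
98.27114864056087 [[277.3 283.6]]
96.5 [[277.3 281.6]]
83.5 [[277.3 268.6]]
70 [[277.3 257.2]]
58 [[277.3 248.3]]
shift [ 0.2 -0.  28.3] yaw 0.003 clock 13.5 F [-4.7 -0.3 -6.8]
```

View pics/w15c.png

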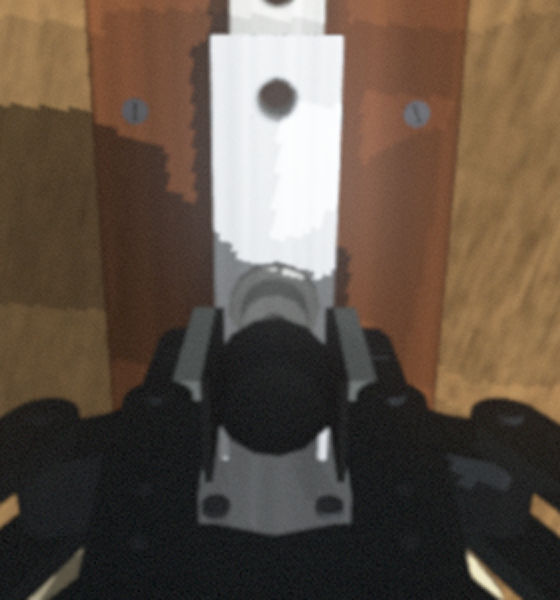

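```bash
python3 -m crank '[{"x":-0.4,"y":3,"z":0.2,"yaw":0},{"x":-0.4,"y":6,"z":0.2,"yaw":0},{"x":-0.4,"y":9,"z":0.2,"yaw":0},{"x":-0.4,"y":12,"z":0.2,"yaw":0},{"x":-0.4,"y":15,"z":0.2,"yaw":0}]'
python3 -m crank '[{"x":0,"y":1,"z":0,"yaw":0},{"x":0,"y":2,"z":0,"yaw":0},{"x":0,"y":2,"z":0,"yaw":0},{"x":0,"y":2,"z":0,"yaw":0},{"x":0,"y":2,"z":0,"yaw":0}]'
python3 look.py w16;python3 go.py 555.46 174.83 82.2 0.262
```

```text
clock: 14.0
tcp_pos: [562.6, 147.7, 83.5]
eef_rot: [[0.965, 0.0, -0.262], [0.262, -0.0, 0.965], [0.0, -1.0, -0.0]]
force: [-4.6, -2.8, -3.6]
width: 23.8
clock: 14.5
tcp_pos: [562.7, 147.8, 82.3]
eef_rot: [[0.965, 0.0, -0.262], [0.262, -0.0, 0.965], [0.0, -1.0, -0.0]]
force: [-6.7, -2.3, 0.7]
width: 23.9
[562.66229157 147.78706659  82.31435356] 14.5 23.86001176259161 [-6.7 -2.3  0.7] [ 0.002 -0.002 -0.    -0.     0.001  0.002]
82.31435356252628 [[277.2 283.6]]
96.5 [[277.2 300.9]]
83.5 [[277.2 284.9]]
70 [[277.2 271. ]]
58 [[277.2 260.4]]
shift [ 0.1  0.1 28. ] yaw 0.003 clock 14.55 F [-5.8 -2.9  0.5]
```

View pics/w16c.png

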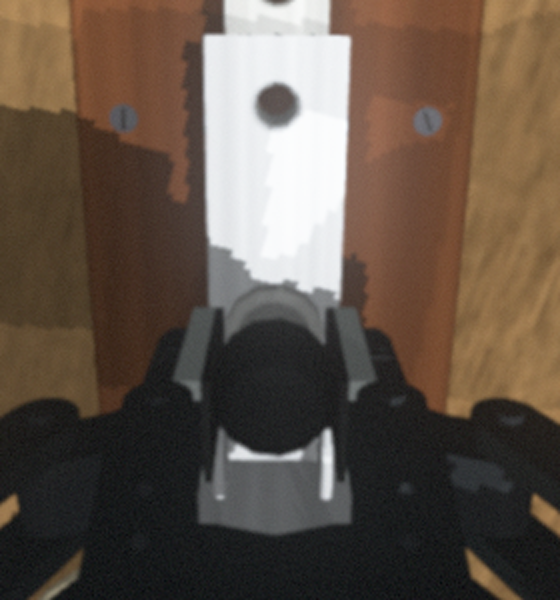

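```bash
python3 -m crank '[{"x":-0.5,"y":0.5,"z":0,"yaw":0},{"x":-0.5,"y":1,"z":0,"yaw":0},{"x":-0.5,"y":1.5,"z":0,"yaw":0},{"x":-0.5,"y":1.5,"z":0,"yaw":0},{"x":-0.5,"y":1.5,"z":0,"yaw":0}]'
python3 go.py 555.46 174.83 82.2 0.262
```

```text
clock: 15.05
tcp_pos: [562.7, 147.8, 82.2]
eef_rot: [[0.965, 0.002, -0.262], [0.262, 0.0, 0.965], [0.002, -1.0, -0.0]]
force: [-7.7, -2.7, 6.2]
width: 23.9
shift [ 0.1 -0.  28. ] yaw 0.003 clock 15.05 F [-7.7 -2.7  6.2]
```

```bash
python3 -m crank '[{"x":0.5,"y":0.5,"z":0,"yaw":0},{"x":0.5,"y":1,"z":0,"yaw":0},{"x":0.5,"y":1.5,"z":0,"yaw":0},{"x":0.5,"y":1.8,"z":0,"yaw":0},{"x":0.5,"y":1.8,"z":0,"yaw":0}]'
python3 go.py 555.46 174.83 82.2 0.262
python3 - <<'E'
from h import *
save('top','t17');save('side','s17')
t=cv2.imread('pics/t17.png')[165:275,170:330]; s=cv2.imread('pics/s17.png')[150:310,220:340]
cv2.imwrite('pics/t17c.png',cv2.resize(t,None,fx=5,fy=5,interpolation=2));cv2.imwrite('pics/s17c.png',cv2.resize(s,None,fx=3.75,fy=3.75,interpolation=2))
for n in ['top','side']:
    for l in ['pin_head','violin','spool_clamp','cork_block','sanding_stick']: print(n,l,[(np.round(a['rect']).astype(int).tolist(),round(a['score'],2)) for a in nets.boxes_of(n,l)[:1]])
# parked pin expected
P=np.array([515.5,304.3,83.]);
for n in ['side','top']: print(n,proj(n,P).round(1),proj(n,P+[0,0,13]).round(1),proj(n,P-[0,0,25]).round(1))
E
```

```text
clock: 15.55
tcp_pos: [562.8, 147.8, 82.0]
eef_rot: [[0.965, 0.001, -0.262], [0.262, -0.0, 0.965], [0.001, -1.0, -0.0]]
force: [-16.5, -5.6, 17.4]
width: 24.1
shift [-0.  -0.2 28. ] yaw 0.003 clock 15.55 F [-16.5  -5.6  17.4]
top pin_head [([203, 231, 215, 239], 0.61)]
top violin [([323, 157, 472, 256], 0.88)]
top spool_clamp [([145, 240, 166, 256], 0.69)]
top cork_block [([149, 206, 183, 236], 0.63)]
top sanding_stick [([207, 190, 236, 201], 0.61)]
side pin_head [([287, 244, 295, 261], 0.74)]
side violin [([258, 138, 327, 204], 0.79)]
side spool_clamp [([288, 278, 304, 331], 0.81)]
side cork_block [([239, 296, 281, 331], 0.87)]
side sanding_stick [([238, 241, 249, 285], 0.7)]
side [[291.5 248.1]] [[291.5 242.7]] [[291.6 258.3]]
top [[208.6 233.3]] [[207.6 232.3]] [[210.4 235.3]]
```

View pics/s17c.png

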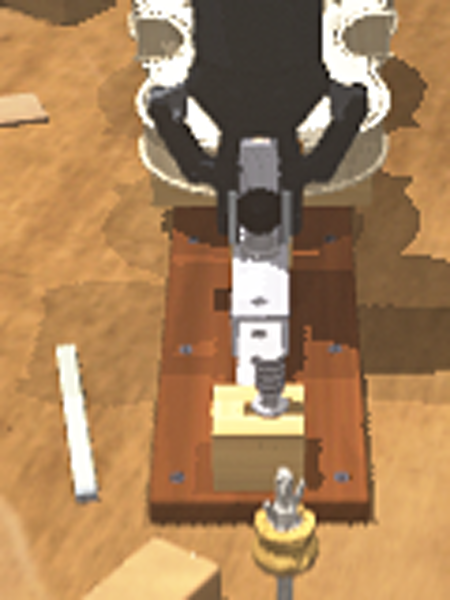

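View pics/t17c.png

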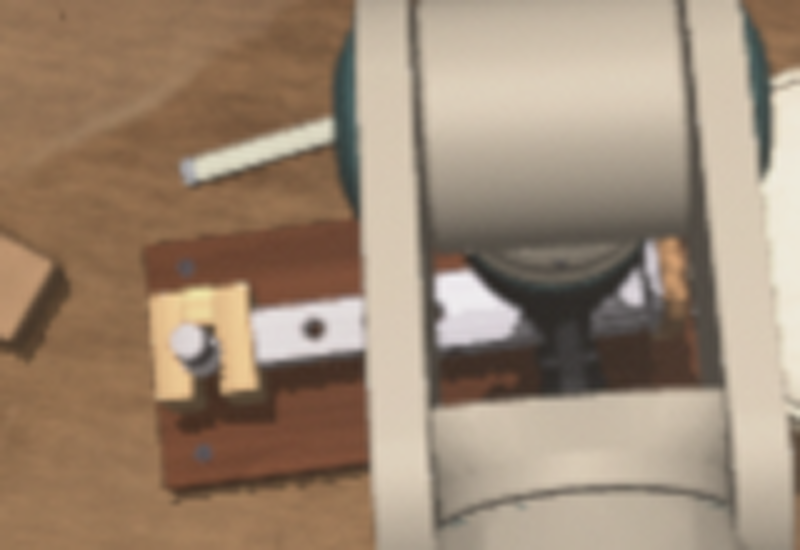

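```bash
python3 -m crank '[{"x":-0.3,"y":0,"z":0,"yaw":0},{"x":-0.6,"y":0,"z":0,"yaw":0},{"x":-0.8,"y":0,"z":0,"yaw":0},{"x":-0.8,"y":0,"z":0,"yaw":0},{"x":-0.8,"y":0,"z":0,"yaw":0}]'
python3 -m crank '[{"x":0,"y":0,"z":0,"yaw":0},{"x":0,"y":0,"z":0,"yaw":0},{"x":0,"y":0,"z":0,"yaw":0},{"x":0,"y":0,"z":0,"yaw":0},{"x":0,"y":0,"z":0,"yaw":0}]'
python3 look.py w18; python3 go.py 555.46 174.83 82.2 0.262
```

```text
clock: 16.65
tcp_pos: [562.7, 147.8, 82.1]
eef_rot: [[0.965, 0.003, -0.262], [0.262, 0.0, 0.965], [0.003, -1.0, -0.001]]
force: [-12.1, -3.2, 14.8]
width: 24.3
clock: 17.15
tcp_pos: [562.7, 147.8, 82.0]
eef_rot: [[0.965, 0.003, -0.262], [0.262, 0.0, 0.965], [0.003, -1.0, -0.001]]
force: [-13.3, -3.4, 14.6]
width: 24.4
[562.74540388 147.79499192  82.0483944 ] 17.15 24.422980394614275 [-13.3  -3.4  14.6] [ 0.     0.002 -0.001 -0.     0.002 -0.001]
82.04839440415037 [[277.2 283.6]]
96.5 [[277.3 301.3]]
83.5 [[277.2 285.3]]
70 [[277.1 271.3]]
58 [[277.  260.6]]
shift [ 0.  -0.2 28. ] yaw 0.003 clock 17.2 F [-11.3  -4.3  14.9]
```

View pics/w18c.png

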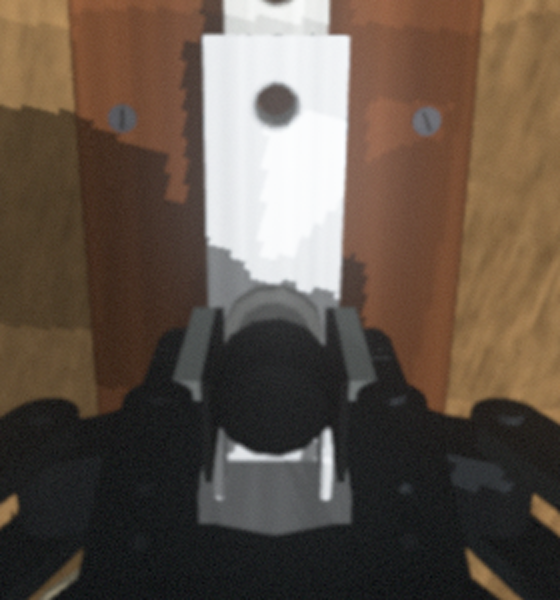

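```bash
python3 -c "
from station import close_job
print(close_job())"
```

```text
the job is handed in; nothing more can be done
None
```

I parked the pin in the notch, moved the stop to the next hole, and handed the job in with the fingers still pressing the knob down. The hand-in gives no verdict, so the notes below rest on my last readings and pictures.

- **Pin:** It went into the notch without resistance and I let it go. In the last top and side pictures it stands upright with its collar on the block, close to where I expected it. I judged its height and lean from those pictures only.
- **Plunger and stop:** I drew the plunger about 16 mm, with roughly 6 N of spring pull at the wrist. The stop moved 28.0 mm measured at the tool. The plunger then dropped to within about 0.2 mm of its starting height, so it is home in the next hole.
- **Final press:** The wrist reads about 15 N downward on the knob, at 17.2 s.
- **Violin and tools:** The networks' boxes moved only a few pixels between the first and last pictures where the view was clear. In the last top picture the arm hides parts of the violin and the sanding stick, so I checked those from the side picture.

**One check was off:** a sideways force of about 12 N on the gripped knob stayed even after I shifted the tool across to relieve it. The tool's position did not change under it.

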